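# Tip the stirring stick out of its tube and lay it on the rest

### The job

A wooden stirring stick lies hidden inside the square grey tube. Pick up the tube, tip its open end down so that the stick slides part way out without falling out, and lay the tube flat on the table again with the stick still poking out; then grip the exposed end, draw the stick out and lay it, roughly centred, in the two V notches of the metal rest, lowering it in rather than dropping it. Leave the tube lying flat on the table and the white jars, the cup, the beaker and the timer where they stand.

Things in the scene. Friction and masses are not known exactly. Their poses are not given: they have to be found in the camera images.
- tube_center (a point): Centre (half-way up and along) of a square grey plastic tube lying flat on the table: 205 mm long, 38 x 38 mm outside, 24 x 24 mm bore, 260 g. x axis along the tube towards the open mouth; the other end is closed by a black cap (end wall 10 mm thick inside). z up. It starts with the mouth towards the robot's left.
- tube_mouth (a point): Centre of the tube's open mouth, 102.5 mm along x from the tube's centre; same axes.
- stick_center (a point): Centre of the wooden stirring stick: a round rod with domed ends, 160 mm long, 20 mm thick, 50 g, x axis along it. It starts inside the tube, its end 12 to 32 mm back from the mouth. In the flat tube its axis is 17 mm above the table. It slides freely when the tube is tipped over about 20 degrees and stays put when nearly level; with the mouth held low, its end comes to rest on the table.
- rest_seat (a point): Seat of the stick's centre: 49 mm above the table over the middle of a fixed metal rest. Its two upright plates, 8 mm thick, stand 26 mm either side of here along x, each with a 90-degree V notch 51 mm wide at the top (60 mm above the table), its bottom 35 mm above the table; base plate 80 x 70 x 10 mm. x axis: the way the stick lies (either way round); z up.
- white_jar: Bystander: white screw-lid jar, 76 mm across, 85 mm high, beyond the tube; origin at the centre of its underside.
- flat_jar: Bystander: low white jar, 66 mm across, 50 mm high, between the robot and the tube; origin at the centre of its underside.
- mix_cup: Bystander: empty white mixing cup, 84 mm across the rim, 100 mm high, at the back; origin at the centre of its underside.
- timer: Bystander: small black timer lying flat, 55 x 75 x 22 mm, between the robot and the rest; origin at the centre of its underside.
- beaker: Bystander: small glass beaker, 64 mm across, 75 mm high, beyond the rest; origin at the centre of its underside.

How it is judged:
By the outcome, as a careful person would: the job done as asked, in the order asked, and still so for the second after the job is handed in, with the robot touching nothing.
It also fails if it takes over 58 s, if anything falls off the work surface, if the arm or the gripper's body presses on something with over 40 N, if the wrist force passes 120 N, or if a joint passes its speed limit or range.

### The arm

A 6-joint arm with a two-finger parallel gripper is mounted at the origin on the work surface. World frame = base frame: x ahead of the robot, y to its left, z up, the work surface at z = 0. Lengths are in m, angles in degrees, forces in N, time in s.
With the tool pointing down it reaches from about 0.35 to 0.875 m from the base axis. Payload 4.2 kg.
Tool frame: the origin (TCP) lies midway between the tips of the shut fingers; the grasp point (between the pads) lies 19 mm behind it; z points along the fingers, y is the direction in which the jaws open and shut (so a half turn about z gives the same grasp; the last joint's range is limited). The gripper opens to 87 mm and grips with 3 to 60 N. Pads are 19 mm wide; open, the fingers measure 117 mm over their backs; the gripper's body (75 mm by 190 mm) begins 51 mm behind the grasp point.
Start: joints at [-62.189, 22.042, 0.453, 0, -68.411, -14.817], TCP at [0.141, -0.609, 0.223] pointing down, gripper open.
Joint ranges: [-179.83, 179.83], [-69.29, 118.12], [-61.27, 80.66], [-181.25, 117.63], [-171.15, -9.14], [-177.46, 177.46]. Speed limits (degrees/s): [159.86, 159.86, 180, 180, 180, 180].

### API

Orientations are given as a 3x3 rotation matrix whose columns are the frame's x, y, z axes.
In Python, from station import sense, capture, get_calibration, finish_job, spot_in, spot_point gives the robot as it stands.
- The arm moves only by the shell command python3 -m inch 'ROWS'. ROWS is JSON, a list of rows, each an object with "fingers": the finger opening in cm, from 0 to 8.7; "delta_pos": the shift along the tool's x, y, z in cm, a list of three; "spin": the turn about the tool's z in degrees. In form: [{"fingers": fingers, "delta_pos": [dx, dy, dz], "spin": spin}, ...]. A call has 1 to 20 rows; each row is the pose to reach, as a shift and turn from the pose commanded when the call began, along the tool's axes at that moment; what a row does not reach only later rows make up. A row lasts 1/10 s, in which the tool goes at most 50 mm and 8.59 degrees, less where a joint would pass 70% of its speed; a pose out of reach is approached as far as the arm can. A call with a gripper value outside its range is refused whole. The fingers move at their own pace and stop on an object; the grip force is fixed at half the most. Time passes only in rows, so rows that repeat a pose let the fingers close. It gives the time, the measured TCP pose, the force and the opening at its end, in the units of the state.
- sense(): the state, without advancing time (a new reading comes with each control period).
- capture(name): name is "side" or "top"; returns the picture (480x640x3 uint8, red, green, blue); there is no depth.
- get_calibration(name): a dict with "K" (3x3 intrinsics, pixels), "T" (4x4, takes a point from camera to world coordinates). Camera axes: x right, y up, looking along -z (the intrinsics and any distortion apply to the point x, -y, -z); pixel columns grow to the right and rows downward; lengths in m; the calibration is good to about 2 mm. A picture is of the moment at which its call begins. get_calibration takes no time and is no camera call.
- finish_job(): hands the job in, once; it reports no verdict.
Trained networks look in the newest picture that a camera, given by its name, has taken for a name from the list of things; names that differ only in an ending like _2 or _b are one class to them, and where a whole thing is asked for, a point or a joint stands for the part that bears it (a point fixed in the world has none). Each returns a list of dicts, best first, with "conf" (0 to 1); they miss things now and then, are a little off and sometimes report something else, mostly with a low value. They report only what shows in the picture. A call takes as long as a camera call.
- spot_in(camera, target): "extent" ([left, top, right, bottom] as shares, 0 to 1, of the picture: columns of its width, rows of its height, round what is visible of it).
- spot_point(camera, target): "location" ([column, row] as shares, 0 to 1, of the picture: columns of its width, rows of its height: a listed point, or the origin of a listed thing).
The state is a dict: "time_s": time; "joints": joint angles; "joint_velocities": joint speeds; "effort": joint torques, N m; "tcp_pos": TCP position; "ee_rot": TCP orientation; "wrist_force": force on the tool from outside, world axes, zero at the start; "moment": the same for the moment, N m; "gripper_width": opening from 0.0 (shut) to 1.0 (fully open).
Only numpy, scipy, OpenCV 4.12 (cv2) and the standard library are available. Lean on these libraries where they do the work, as an engineer would, in place of code of your own. Each camera call takes 0.05 s, during which the arm holds its last target.

## Working session

There is one attempt and no reset: what is moved stays moved. The work goes in short steps, Python scripts to look and compute and a shell command to move; the robot and the scene stay as the last step left them, time stands still between calls to the robot, and variables do not carry over. Pictures are saved under pics/ and viewed, and the job is handed in when it is done.

```bash
ls; mkdir -p pics; cat > h.py <<'E'
import numpy as np, cv2
from station import *
def snap(n,f):
    im=capture(n); cv2.imwrite('pics/'+f,im[:,:,::-1]); return im
def ray(n,u,v):
    c=get_calibration(n);K=np.array(c['K']);T=np.array(c['T'])
    d=c.get('dist'); 
    x=(u-K[0,2])/K[0,0];y=(v-K[1,2])/K[1,1]
    return T[:3,3],T[:3,:3]@np.array([x,-y,-1.])
def atz(n,u,v,z):
    o,d=ray(n,u,v);return o+d*(z-o[2])/d[2]
def proj(n,p):
    c=get_calibration(n);K=np.array(c['K']);T=np.array(c['T'])
    q=T[:3,:3].T@(np.array(p)-T[:3,3]);return K[0,2]+K[0,0]*q[0]/-q[2],K[1,2]+K[1,1]*-q[1]/-q[2]
def tri(a,b):
    (o1,d1),(o2,d2)=a,b
    A=np.stack([d1,-d2],1);s=np.linalg.lstsq(A,o2-o1,rcond=None)[0]
    p,q=o1+d1*s[0],o2+d2*s[1];return (p+q)/2,np.linalg.norm(p-q)
E
python3 - <<'E'
from h import *
np.set_printoptions(precision=4,suppress=True)
for n in('top','side'):
    snap(n,n+'0.png');print(n,get_calibration(n))
for t in ['tube_center','tube_mouth','rest_seat','stick_center','white_jar','flat_jar','mix_cup','timer','beaker']:
    r={}
    for n in('top','side'):
        l=spot_point(n,t)[:2]
        for k in l:
            u,v=k['location'][0]*640,k['location'][1]*480
            z={'tube_center':.019,'tube_mouth':.019,'rest_seat':.049}.get(t,0)
            print(t,n,round(k['conf'],2),round(u),round(v),atz(n,u,v,z))
            r.setdefault(n,(u,v))
    if len(r)==2: print('   tri',tri(ray('top',*r['top']),ray('side',*r['side'])))
s=sense();print(s)
E
```

```text
pics
top {'K': array([[618.6119,   0.    , 317.833 ],
       [  0.    , 618.6119, 234.55  ],
       [  0.    ,   0.    ,   1.    ]]), 'T': array([[-0.0216,  0.9964, -0.0815,  0.4705],
       [-0.9996, -0.02  ,  0.0205,  0.0731],
       [ 0.0188,  0.0819,  0.9965,  1.2515],
       [ 0.    ,  0.    ,  0.    ,  1.    ]])}
side {'K': array([[508.3996,   0.    , 321.8034],
       [  0.    , 508.3996, 235.9055],
       [  0.    ,   0.    ,   1.    ]]), 'T': array([[-0.9724,  0.1276, -0.1956,  0.4123],
       [-0.2329, -0.4666,  0.8533,  0.7811],
       [ 0.0176,  0.8752,  0.4834,  0.4785],
       [ 0.    ,  0.    ,  0.    ,  1.    ]])}
tube_center side 0.8 360 218 [ 0.542  -0.1241  0.019 ]
tube_center side 0.74 267 207 [ 0.7371 -0.12    0.019 ]
tube_mouth top 0.61 360 255 [ 0.5287 -0.0352  0.019 ]
tube_mouth side 0.57 360 241 [ 0.526  -0.0296  0.019 ]
   tri (array([ 0.5279, -0.0356,  0.0155]), np.float64(0.001960992968232036))
rest_seat top 0.81 197 232 [0.5777 0.2826 0.049 ]
rest_seat side 0.73 281 330 [0.5789 0.2838 0.049 ]
   tri (array([0.5784, 0.2829, 0.0482]), np.float64(0.001404782
[... 915 characters left out ...]
.2441 0.    ]
beaker side 0.7 182 323 [ 0.7435  0.2499 -0.    ]
   tri (array([ 0.748 ,  0.2444, -0.005 ]), np.float64(0.0018755569278114622))
{'time_s': 1.0, 'joints': array([-62.1894,  22.04  ,   0.4509,  -0.0018, -68.4112, -14.8173]), 'joint_velocities': array([ 0.0324, -0.1064,  0.0131,  0.0253, -0.0508, -0.01  ]), 'effort': array([ -0.0001, -39.0476,  18.7625,   4.2246,   0.0154,  -0.    ]), 'tcp_pos': array([ 0.1405, -0.609 ,  0.2226]), 'ee_rot': array([[-0.9744, -0.2248,  0.    ],
       [-0.2248,  0.9744,  0.    ],
       [-0.    ,  0.    , -1.    ]]), 'wrist_force': array([-0.1457,  0.1019,  0.5553]), 'moment': array([-0.0133, -0.0184, -0.0078]), 'gripper_width': 1.0018797757609366}
```

View pics/top0.png

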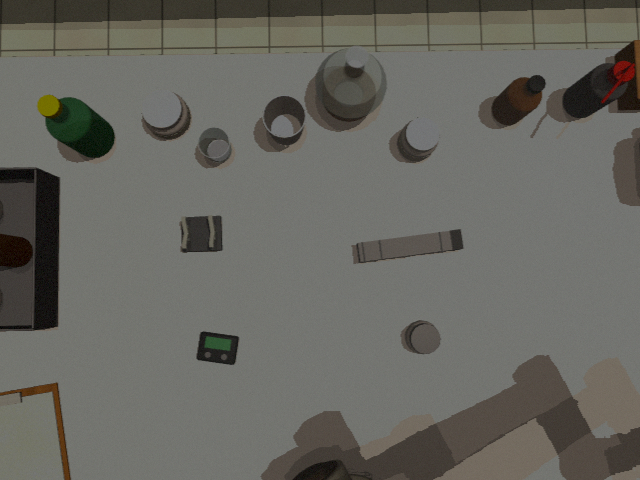

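View pics/side0.png

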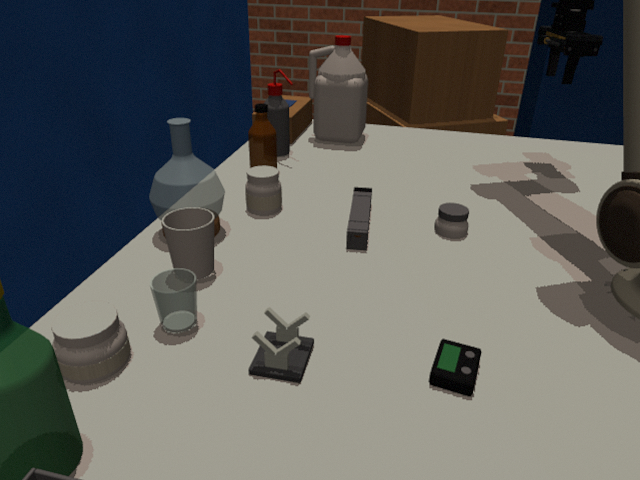

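```bash
python3 - <<'E'
from h import *
im=cv2.imread('pics/top0.png');c=im[220:275,340:475];c=cv2.convertScaleAbs(c,alpha=1.8)
cv2.imwrite('pics/z0.png',cv2.resize(c,None,fx=5.9,fy=5.9,interpolation=cv2.INTER_CUBIC))
im=cv2.imread('pics/top0.png');c=im[205:265,170:235];c=cv2.convertScaleAbs(c,alpha=1.8)
cv2.imwrite('pics/z1.png',cv2.resize(c,None,fx=8,fy=8,interpolation=cv2.INTER_CUBIC))
E
```

```text
(no output)
```

View pics/z0.png

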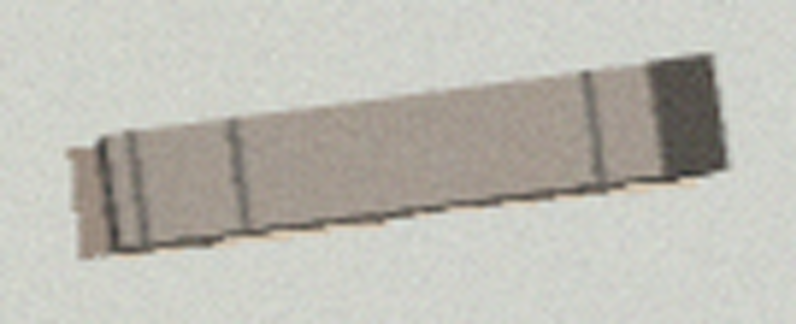

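View pics/z1.png

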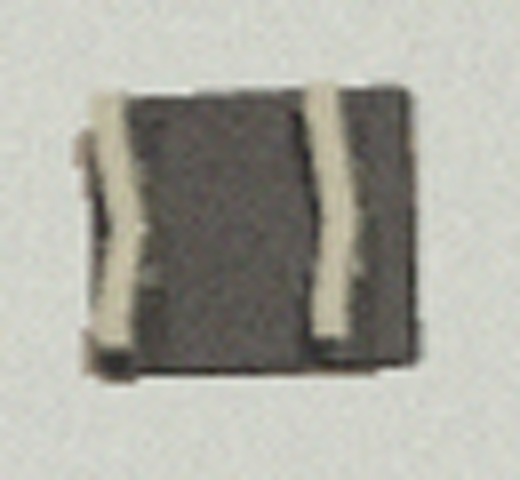

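```bash
python3 - <<'E'
from h import *
np.set_printoptions(precision=4,suppress=True)
P=[atz('top',340+a/5.9,220+b/5.9,.038) for a,b in[(100,137),(115,250),(713,55),(728,170)]]
print(P)
m=(P[0]+P[1])/2;c=(P[2]+P[3])/2
print('mouth',m,'cap',c,'len',np.linalg.norm(m-c),'w',np.linalg.norm(P[0]-P[1]),np.linalg.norm(P[2]-P[3]),'ang',np.degrees(np.arctan2(*(m-c)[1::-1])), 'ctr',(m+c)/2)
Q=[atz('top',170+a/8,205+b/8,.060) for a,b in[(107,95),(115,343),(321,86),(331,336)]]
l=(Q[0]+Q[1])/2;r=(Q[2]+Q[3])/2
print(Q,'sep',np.linalg.norm(l-r),'h',np.linalg.norm(Q[0]-Q[1]),'ctr',(l+r)/2)
d=l-r;print('axis',np.degrees(np.arctan2(d[1],d[0])));d=Q[0]-Q[1];print('plates',np.degrees(np.arctan2(d[1],d[0])),)
d=Q[2]-Q[3];print('plates',np.degrees(np.arctan2(d[1],d[0])),)
R=[atz('top',170+a/8,205+b/8,.010) for a,b in[(410,88),(415,362)]]
print(R)
E
```

```text
[array([ 0.551 , -0.0285,  0.038 ]), array([ 0.5133, -0.0325,  0.038 ]), array([ 0.5744, -0.2351,  0.038 ]), array([ 0.5357, -0.2386,  0.038 ])]
mouth [ 0.5322 -0.0305  0.038 ] cap [ 0.5551 -0.2368  0.038 ] len 0.2075711234803542 w 0.0379963802425229 0.03885933094863178 ang 96.3345177431891 ctr [ 0.5436 -0.1337  0.038 ]
[array([0.6073, 0.3073, 0.06  ]), array([0.5474, 0.3056, 0.06  ]), array([0.6085, 0.2558, 0.06  ]), array([0.548 , 0.2539, 0.06  ])] sep 0.05160477386100747 h 0.05998386857288679 ctr [0.5778 0.2806 0.06  ]
axis 91.0019129550374
plates 1.6044293336214195
plates 1.8432038767452161
[array([0.6134, 0.2412, 0.01  ]), array([0.5443, 0.2405, 0.01  ])]
```

```bash
cat > go.py <<'E'
from h import *
import sys
def d(target,yaw_y=None):
    s=sense();R=np.array(s['ee_rot']);p=np.array(s['tcp_pos'])
    v=R.T@(np.array(target)-p)*100
    y=np.degrees(np.arctan2(R[1,1],R[0,1]))
    print('delta cm',v.round(2),'yaw_y',y.round(2), 'spin',None if yaw_y is None else round(-((yaw_y-y+180)%360-180),2),'t',s['time_s'])
    return v
def st():
    s=sense();print('t',round(s['time_s'],2),'p',np.round(s['tcp_pos'],4),'F',np.round(s['wrist_force'],2),'M',np.round(s['moment'],3),'w',round(s['gripper_width']*87,2))
E
python3 - <<'E'
from go import *
a=np.radians(96.3);u=np.array([np.cos(a),np.sin(a),0])
g=np.array([.5434,-.1337,0])-u*.08
print(g);d([*g[:2],.12],186.3)
E
```

```text
[ 0.55217874 -0.21321688  0.        ]
delta cm [-49.01  29.31  10.26] yaw_y 102.99 spin -83.31 t 1.0
```

```bash
python3 -m inch '[{"fingers":7,"delta_pos":[-49,29.3,10.2],"spin":-83.3},{"fingers":7,"delta_pos":[-49,29.3,10.2],"spin":-83.3},{"fingers":7,"delta_pos":[-49,29.3,10.2],"spin":-83.3},{"fingers":7,"delta_pos":[-49,29.3,10.2],"spin":-83.3},{"fingers":7,"delta_pos":[-49,29.3,10.2],"spin":-83.3},{"fingers":7,"delta_pos":[-49,29.3,10.2],"spin":-83.3},{"fingers":7,"delta_pos":[-49,29.3,10.2],"spin":-83.3},{"fingers":7,"delta_pos":[-49,29.3,10.2],"spin":-83.3},{"fingers":7,"delta_pos":[-49,29.3,10.2],"spin":-83.3},{"fingers":7,"delta_pos":[-49,29.3,10.2],"spin":-83.3},{"fingers":7,"delta_pos":[-49,29.3,10.2],"spin":-83.3},{"fingers":7,"delta_pos":[-49,29.3,10.2],"spin":-83.3},{"fingers":7,"delta_pos":[-49,29.3,10.2],"spin":-83.3},{"fingers":7,"delta_pos":[-49,29.3,10.2],"spin":-83.3}]'
python3 - <<'E'
from go import *
snap('top','top1.png')
a=np.radians(96.3);u=np.array([np.cos(a),np.sin(a),0])
g=np.array([.5434,-.1337,0])-u*.08
print(g);d([*g[:2],.006],186.3);st()
E
```

```text
time_s: 2.4
tcp_pos: [0.5522, -0.2127, 0.1202]
ee_rot: [[0.111, -0.994, -0.001], [-0.994, -0.111, 0.0], [-0.0, 0.001, -1.0]]
wrist_force: [-0.8, -0.8, -0.3]
gripper_width: 0.803
[ 0.55217874 -0.21321688  0.        ]
delta cm [-1.000e-02 -5.000e-02  1.145e+01] yaw_y -173.7 spin -0.0 t 2.45
t 2.45 p [ 0.5518 -0.2134  0.1205] F [0.18 0.05 0.03] M [-0.03   0.113 -0.012] w 69.75
```

View pics/top1.png

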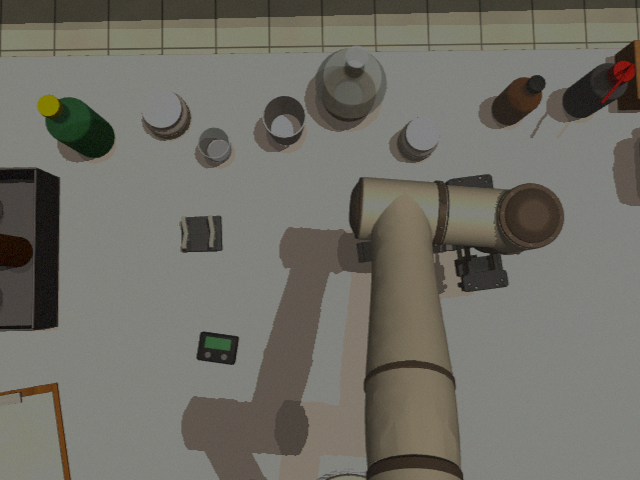

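```bash
python3 -m inch '[{"fingers":7,"delta_pos":[0,0,4],"spin":0},{"fingers":7,"delta_pos":[0,0,8],"spin":0},{"fingers":7,"delta_pos":[0,0,10],"spin":0},{"fingers":7,"delta_pos":[0,0,11.4],"spin":0},{"fingers":7,"delta_pos":[0,0,11.4],"spin":0},{"fingers":3,"delta_pos":[0,0,11.4],"spin":0},{"fingers":3,"delta_pos":[0,0,11.4],"spin":0},{"fingers":3,"delta_pos":[0,0,11.4],"spin":0},{"fingers":3,"delta_pos":[0,0,11.4],"spin":0},{"fingers":3,"delta_pos":[0,0,11.4],"spin":0},{"fingers":3,"delta_pos":[0,0,11.4],"spin":0}]'
python3 - <<'E'
from go import *
snap('side','side2.png');st()
E
```

```text
time_s: 3.55
tcp_pos: [0.5529, -0.2133, 0.0073]
ee_rot: [[0.11, -0.994, 0.002], [-0.994, -0.11, -0.0], [0.001, -0.002, -1.0]]
wrist_force: [1.1, 0.1, 2.6]
gripper_width: 0.434
t 3.6 p [ 0.5529 -0.2133  0.0073] F [ 0.84 -0.17  3.42] M [ 0.15  -0.043 -0.068] w 37.9
```

View pics/side2.png

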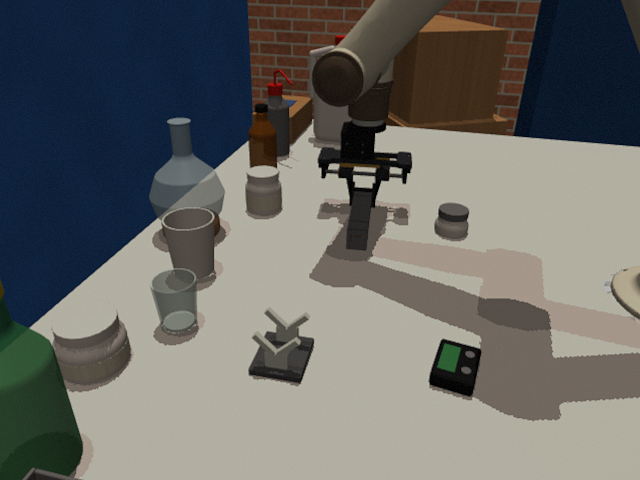

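```bash
python3 -m inch '[{"fingers":3,"delta_pos":[0,0,-1],"spin":0},{"fingers":3,"delta_pos":[0,0,-2],"spin":0},{"fingers":3,"delta_pos":[0,0,-3],"spin":0},{"fingers":3,"delta_pos":[0,0,-4],"spin":0},{"fingers":3,"delta_pos":[0,0,-4],"spin":0},{"fingers":3,"delta_pos":[0,0,-4],"spin":0}]'
python3 - <<'E'
from go import *
snap('side','side3.png');st()
E
```

```text
time_s: 4.2
tcp_pos: [0.5521, -0.2132, 0.0469]
ee_rot: [[0.109, -0.994, 0.0], [-0.994, -0.109, 0.0], [-0.0, -0.0, -1.0]]
wrist_force: [-0.4, 0.5, -4.3]
gripper_width: 0.433
t 4.25 p [ 0.5517 -0.2132  0.0464] F [ 0.32  0.75 -4.11] M [-0.25   0.095 -0.006] w 37.84
```

View pics/side3.png

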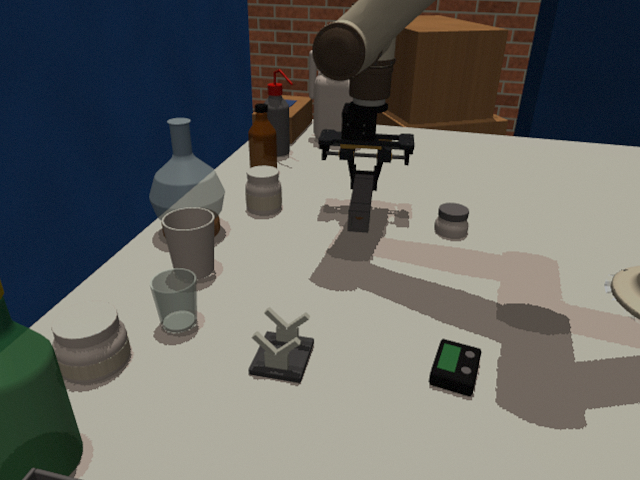

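```bash
python3 -m inch '[{"fingers":3.76,"delta_pos":[0,0,0],"spin":0},{"fingers":3.76,"delta_pos":[0,0,0],"spin":0}]'
python3 - <<'E'
from go import *
snap('side','side4.png');st()
E
python3 -m inch '[{"fingers":3.80,"delta_pos":[0,0,0],"spin":0}]'
python3 - <<'E'
from go import *
im=snap('side','side5.png');st()
cv2.imwrite('pics/c5.png',cv2.resize(im[100:260,290:450,::-1],None,fx=3,fy=3))
E
```

```text
time_s: 4.45
tcp_pos: [0.5518, -0.2132, 0.0461]
ee_rot: [[0.11, -0.994, -0.001], [-0.994, -0.11, 0.0], [-0.0, 0.001, -1.0]]
wrist_force: [-0.5, -0.4, -2.6]
gripper_width: 0.438
t 4.5 p [ 0.5519 -0.2132  0.0462] F [ 0.73  0.36 -2.33] M [ 0.119  0.079 -0.005] w 37.77
time_s: 4.6
tcp_pos: [0.5521, -0.2133, 0.0465]
ee_rot: [[0.11, -0.994, -0.0], [-0.994, -0.11, 0.0], [-0.0, 0.0, -1.0]]
wrist_force: [-0.4, -0.3, -0.8]
gripper_width: 0.436
t 4.65 p [ 0.5523 -0.2134  0.0467] F [ 0.7  -0.25 -1.79] M [-0.101  0.128 -0.003] w 38.1
```

View pics/c5.png

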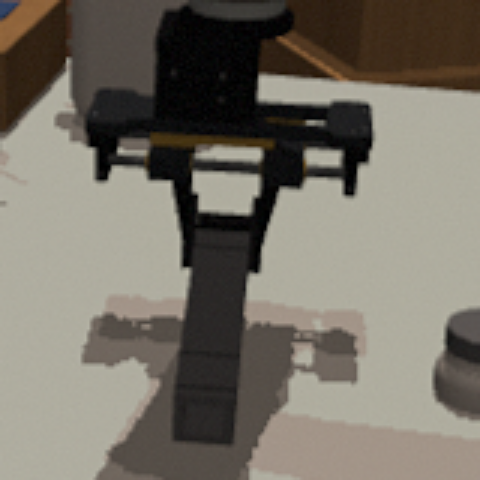

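```bash
python3 -m inch '[{"fingers":3.76,"delta_pos":[-0.2,0,-0.6],"spin":0},{"fingers":3.76,"delta_pos":[-0.5,0,-1.2],"spin":0},{"fingers":3.76,"delta_pos":[-0.8,0,-1.8],"spin":0},{"fingers":3.76,"delta_pos":[-1.1,0,-2.4],"spin":0},{"fingers":3.76,"delta_pos":[-1.4,0,-2.9],"spin":0},{"fingers":3.76,"delta_pos":[-1.6,0,-3.3],"spin":0},{"fingers":3,"delta_pos":[-1.6,0,-3.3],"spin":0},{"fingers":3,"delta_pos":[-1.6,0,-3.3],"spin":0}]'
python3 - <<'E'
from go import *
im=snap('side','side6.png');st()
cv2.imwrite('pics/c6.png',cv2.resize(im[100:260,290:450,::-1],None,fx=3,fy=3))
E
```

```text
time_s: 5.45
tcp_pos: [0.5506, -0.1973, 0.0797]
ee_rot: [[0.11, -0.994, 0.001], [-0.994, -0.11, -0.0], [0.0, -0.001, -1.0]]
wrist_force: [0.3, -0.3, -2.8]
gripper_width: 0.429
t 5.5 p [ 0.5505 -0.1974  0.0796] F [ 0.27 -1.92 -2.89] M [-0.206  0.001 -0.1  ] w 37.56
```

View pics/c6.png

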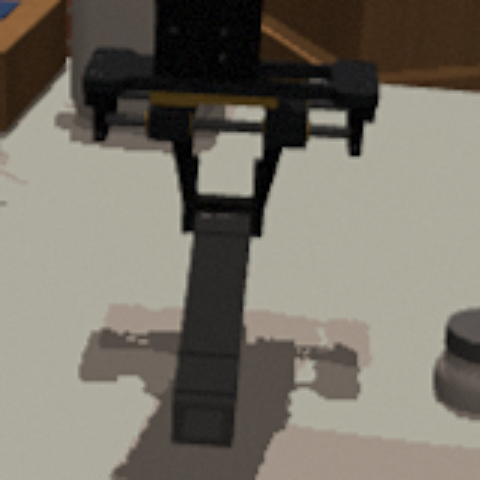

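```bash
python3 -m inch '[{"fingers":3.76,"delta_pos":[0,0,0],"spin":0},{"fingers":3.76,"delta_pos":[-0.4,0,-0.6],"spin":0},{"fingers":3.76,"delta_pos":[-0.8,0,-1.2],"spin":0},{"fingers":3.76,"delta_pos":[-1.2,0,-1.8],"spin":0},{"fingers":3.76,"delta_pos":[-1.6,0,-2.2],"spin":0},{"fingers":3,"delta_pos":[-1.6,0,-2.2],"spin":0},{"fingers":3,"delta_pos":[-1.6,0,-2.2],"spin":0},{"fingers":3,"delta_pos":[-1.6,0,-2.2],"spin":0}]'
python3 - <<'E'
from go import *
im=snap('side','side7.png');st()
cv2.imwrite('pics/c7.png',cv2.resize(im[100:260,290:450,::-1],None,fx=3,fy=3))
E
```

```text
time_s: 6.3
tcp_pos: [0.5488, -0.1815, 0.1016]
ee_rot: [[0.11, -0.994, 0.001], [-0.994, -0.11, -0.0], [0.0, -0.001, -1.0]]
wrist_force: [0.3, -0.7, -1.2]
gripper_width: 0.431
t 6.35 p [ 0.5488 -0.1816  0.1016] F [ 0.35 -0.9  -2.34] M [-0.319 -0.039 -0.018] w 37.67
```

View pics/c7.png

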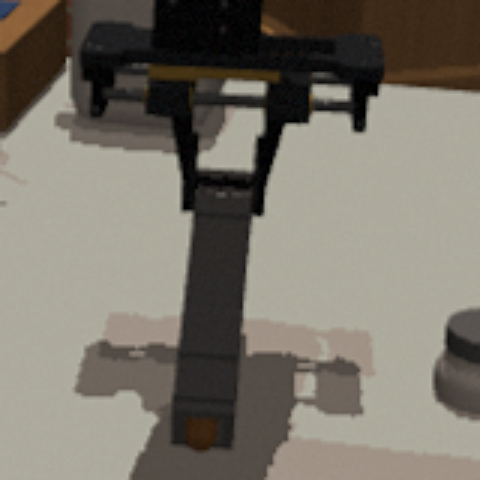

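```bash
python3 -m inch '[{"fingers":3,"delta_pos":[0,0,-0.5],"spin":0},{"fingers":3,"delta_pos":[0,0,-1.0],"spin":0},{"fingers":3,"delta_pos":[0,0,-1.5],"spin":0},{"fingers":3,"delta_pos":[0,0,-1.9],"spin":0},{"fingers":3,"delta_pos":[0,0,-1.9],"spin":0},{"fingers":3,"delta_pos":[0,0,-1.9],"spin":0}]'
python3 - <<'E'
from go import *
im=snap('side','side8.png');st()
cv2.imwrite('pics/c8.png',cv2.resize(im[100:260,290:450,::-1],None,fx=3,fy=3))
E
```

```text
time_s: 6.95
tcp_pos: [0.5485, -0.1814, 0.1206]
ee_rot: [[0.11, -0.994, 0.0], [-0.994, -0.11, 0.0], [-0.0, -0.0, -1.0]]
wrist_force: [-0.4, -0.2, -2.8]
gripper_width: 0.432
t 7.0 p [ 0.5484 -0.1814  0.1204] F [-0.13  0.5  -3.51] M [-0.165  0.102  0.006] w 37.29
```

View pics/c8.png

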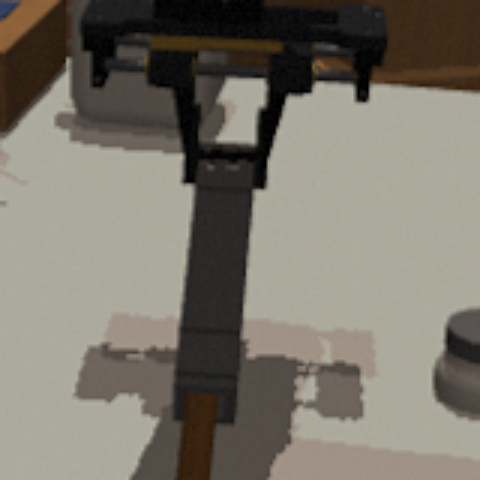

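```bash
python3 - <<'E'
import cv2
im=cv2.imread('pics/side8.png')
cv2.imwrite('pics/d8.png',cv2.resize(im[150:310,280:480],None,fx=3.5,fy=3.5))
E
```

```text
(no output)
```

View pics/d8.png

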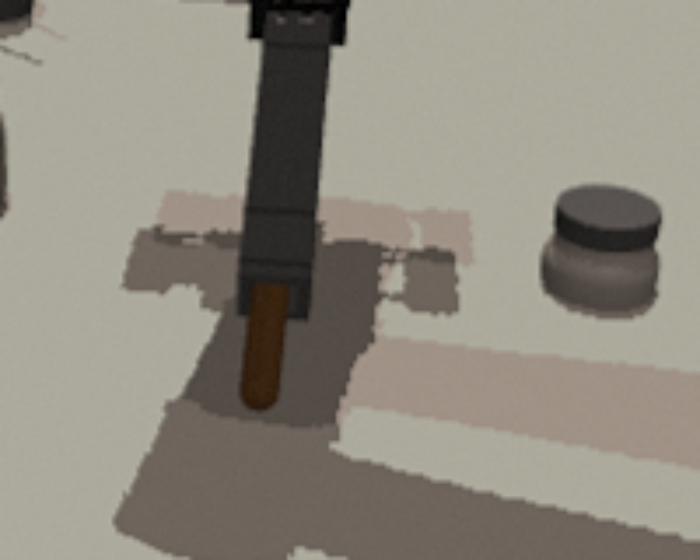

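```bash
python3 - <<'E'
from h import *
print(atz('side',354.3,266.6,.005),atz('side',280+275/3.5,150+318/3.5,.02))
E
```

```text
[0.52354898 0.03784451 0.005     ] [ 0.52819054 -0.02774178  0.02      ]
```

```bash
python3 -m inch '[{"fingers":3,"delta_pos":[0.5,0,0.2],"spin":0},{"fingers":3,"delta_pos":[1.0,0,0.6],"spin":0},{"fingers":3,"delta_pos":[1.5,0,1.0],"spin":0},{"fingers":3,"delta_pos":[2.0,0,1.4],"spin":0},{"fingers":3,"delta_pos":[2.5,0,1.8],"spin":0},{"fingers":3.7,"delta_pos":[3.2,0,2.4],"spin":0},{"fingers":3.74,"delta_pos":[3.9,0,3.0],"spin":0},{"fingers":3.74,"delta_pos":[4.5,0,3.6],"spin":0}]'
python3 - <<'E'
from go import *
im=snap('side','side9.png');st()
cv2.imwrite('pics/d9.png',cv2.resize(im[100:310,280:480,::-1],None,fx=2.8,fy=2.8))
E
```

```text
time_s: 7.8
tcp_pos: [0.5535, -0.227, 0.0838]
ee_rot: [[0.109, -0.994, -0.0], [-0.994, -0.109, -0.0], [0.0, 0.0, -1.0]]
wrist_force: [0.1, 1.0, -1.5]
gripper_width: 0.434
t 7.85 p [ 0.5531 -0.2277  0.0829] F [ 0.91 -2.84 -0.82] M [-0.438  0.102  0.041] w 38.14
```

View pics/d9.png

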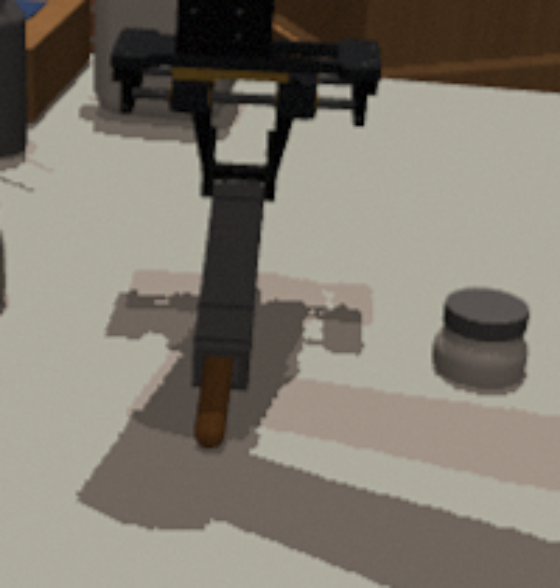

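```bash
python3 -m inch '[{"fingers":3.76,"delta_pos":[0.8,0,0.8],"spin":0},{"fingers":3.76,"delta_pos":[1.5,0,1.6],"spin":0},{"fingers":3.76,"delta_pos":[2.1,0,2.4],"spin":0},{"fingers":3.76,"delta_pos":[2.7,0,3.2],"spin":0},{"fingers":3.76,"delta_pos":[3.2,0,4.0],"spin":0},{"fingers":3.76,"delta_pos":[3.6,0,4.8],"spin":0},{"fingers":3.76,"delta_pos":[3.9,0,5.6],"spin":0},{"fingers":3.76,"delta_pos":[4.1,0,6.2],"spin":0},{"fingers":3.76,"delta_pos":[4.1,0,6.2],"spin":0}]'
python3 - <<'E'
from go import *
im=snap('side','side10.png');st()
cv2.imwrite('pics/d10.png',cv2.resize(im[100:310,280:480,::-1],None,fx=2.8,fy=2.8))
E
```

```text
time_s: 8.75
tcp_pos: [0.5581, -0.2678, 0.0241]
ee_rot: [[0.111, -0.994, -0.0], [-0.994, -0.111, -0.001], [0.001, 0.0, -1.0]]
wrist_force: [-2.4, -0.3, 6.3]
gripper_width: 0.437
t 8.8 p [ 0.5581 -0.2678  0.0241] F [-2.88  0.1   6.04] M [0.084 1.087 0.03 ] w 37.71
```

View pics/d10.png

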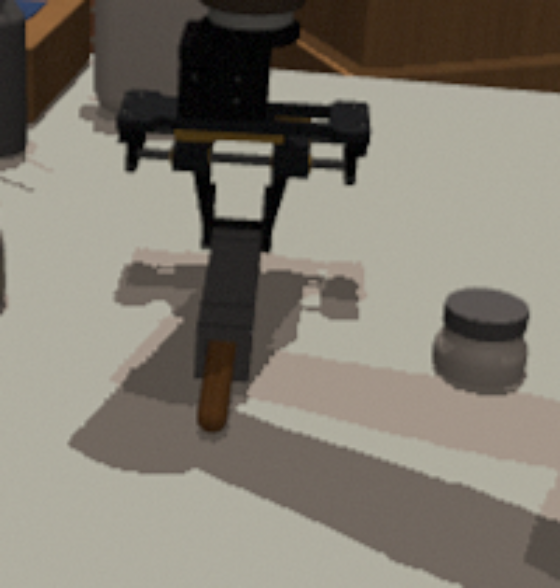

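```bash
python3 -m inch '[{"fingers":3.82,"delta_pos":[0,0,0],"spin":0},{"fingers":3.9,"delta_pos":[0,0,0],"spin":0}]'
python3 - <<'E'
from go import *
im=snap('side','side11.png');st()
cv2.imwrite('pics/d11.png',cv2.resize(im[100:310,280:480,::-1],None,fx=2.8,fy=2.8))
E
```

```text
time_s: 9.0
tcp_pos: [0.5584, -0.2674, 0.0228]
ee_rot: [[0.11, -0.994, 0.001], [-0.994, -0.11, -0.001], [0.001, -0.001, -1.0]]
wrist_force: [0.4, -0.0, 1.2]
gripper_width: 0.443
t 9.05 p [ 0.5585 -0.2673  0.0227] F [-0.76  0.68 -0.74] M [0.07  0.142 0.037] w 38.74
```

View pics/d11.png

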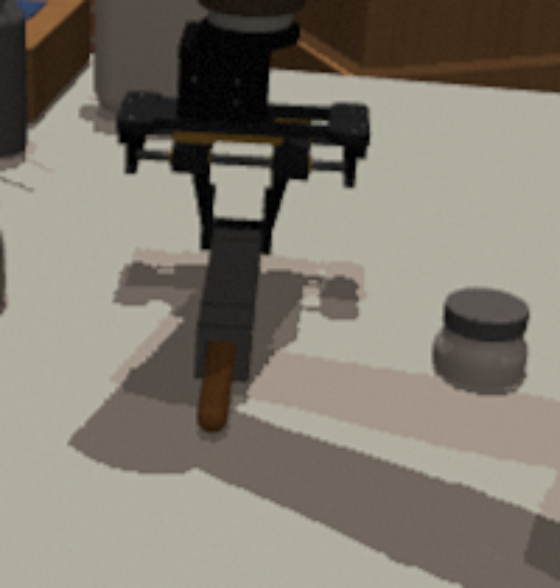

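```bash
python3 -m inch '[{"fingers":5.5,"delta_pos":[0,0,0],"spin":0},{"fingers":5.5,"delta_pos":[0,0,0],"spin":0},{"fingers":5.5,"delta_pos":[0,0,0],"spin":0},{"fingers":5.5,"delta_pos":[0,0,-3],"spin":0},{"fingers":5.5,"delta_pos":[0,0,-7],"spin":0},{"fingers":5.5,"delta_pos":[2,0,-12],"spin":0},{"fingers":5.5,"delta_pos":[4,0,-12],"spin":0},{"fingers":5.5,"delta_pos":[4,0,-12],"spin":0}]'
python3 - <<'E'
from go import *
im=snap('side','side12.png');st()
cv2.imwrite('pics/d12.png',cv2.resize(im[100:310,280:480,::-1],None,fx=2.8,fy=2.8))
im=snap('top','top12.png')
cv2.imwrite('pics/t12.png',cv2.resize(im[200:280,300:480,::-1],None,fx=4.4,fy=4.4))
E
```

```text
time_s: 9.85
tcp_pos: [0.5637, -0.3088, 0.1449]
ee_rot: [[0.108, -0.994, 0.005], [-0.994, -0.108, -0.002], [0.002, -0.005, -1.0]]
wrist_force: [-0.4, 0.8, -0.7]
gripper_width: 0.629
t 9.9 p [ 0.5624 -0.3074  0.1429] F [-0.93 -0.28 -0.25] M [-0.021  0.147 -0.005] w 55.25
```

View pics/d12.png

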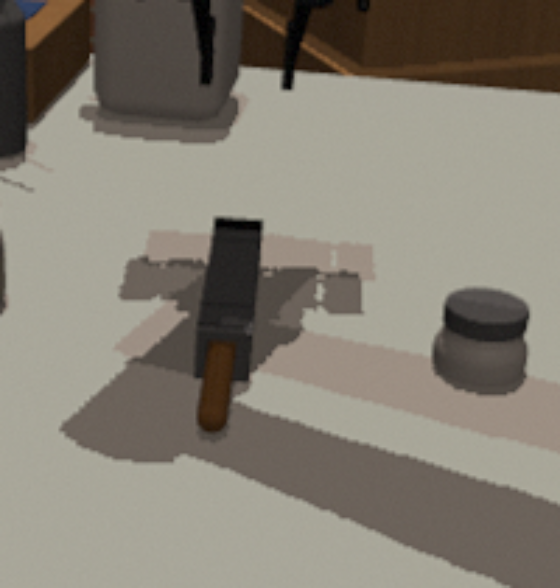

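View pics/t12.png

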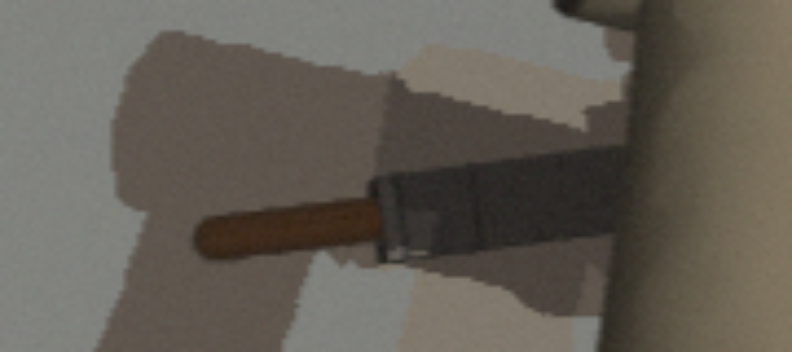

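```bash
python3 - <<'E'
from go import *
np.set_printoptions(precision=4,suppress=True)
f=lambda a,b,z:atz('top',300+a/4.4,200+b/4.4,z)
tip=f(195,241,.015);em=f(378,219,.017);print(tip,em,np.linalg.norm(tip-em))
d_=em-tip;print('axis from tip',np.degrees(np.arctan2(d_[1],d_[0])))
c1=f(375,182,.038);c2=f(385,260,.019*0+.038);print(c1,c2)
print(atz('side',280+213/2.8,100+430/2.8,.008))
E
```

```text
[ 0.5299 -0.0045  0.015 ] [ 0.5381 -0.088   0.017 ] 0.08391682358061307
axis from tip -84.39425752537336
[ 0.5536 -0.0844  0.038 ] [ 0.5186 -0.0878  0.038 ]
[ 0.5276 -0.0016  0.008 ]
```

```bash
python3 - <<'E'
from go import *
d([.5317,-.0315,.06],185.6)
E
```

```text
delta cm [-27.66  -0.     8.21] yaw_y -173.77 spin 0.63 t 9.95
```

```bash
python3 -m inch '[{"fingers":5.5,"delta_pos":[-27.6,0,0],"spin":0.6},{"fingers":5.5,"delta_pos":[-27.6,0,0],"spin":0.6},{"fingers":5.5,"delta_pos":[-27.6,0,0],"spin":0.6},{"fingers":5.5,"delta_pos":[-27.6,0,0],"spin":0.6},{"fingers":5.5,"delta_pos":[-27.6,0,0],"spin":0.6},{"fingers":5.5,"delta_pos":[-27.6,0,4],"spin":0.6},{"fingers":5.5,"delta_pos":[-27.6,0,8],"spin":0.6},{"fingers":5.5,"delta_pos":[-27.6,0,8],"spin":0.6},{"fingers":5.5,"delta_pos":[-27.6,0,8],"spin":0.6}]'
python3 - <<'E'
from go import *
im=snap('side','side13.png');st()
d([.5317,-.0315,.004],185.6)
cv2.imwrite('pics/d13.png',cv2.resize(im[100:310,280:480,::-1],None,fx=2.8,fy=2.8))
E
```

```text
time_s: 10.85
tcp_pos: [0.5316, -0.0324, 0.0621]
ee_rot: [[0.1, -0.995, -0.003], [-0.995, -0.1, -0.001], [0.001, 0.003, -1.0]]
wrist_force: [0.4, -0.2, 0.8]
gripper_width: 0.634
t 10.9 p [ 0.5329 -0.0325  0.0634] F [-0.03 -0.09 -0.17] M [0.003 0.019 0.006] w 55.07
delta cm [-0.11  0.11  5.94] yaw_y -174.27 spin 0.13 t 10.9
```

View pics/d13.png

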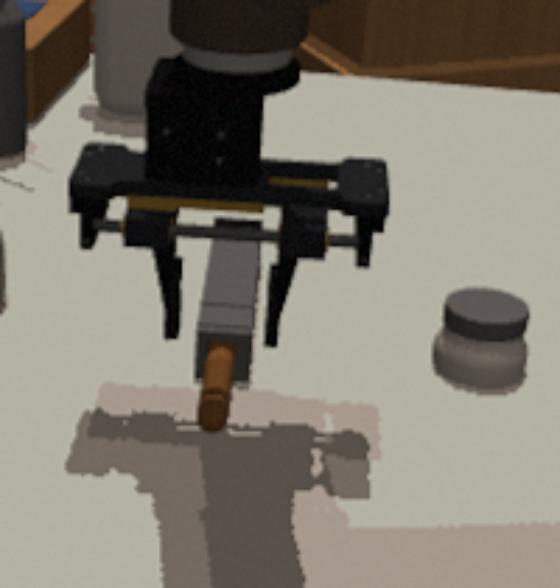

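```bash
python3 -m inch '[{"fingers":5.5,"delta_pos":[0,0,3],"spin":0},{"fingers":5.5,"delta_pos":[0,0,5],"spin":0},{"fingers":5.5,"delta_pos":[0,0,5.9],"spin":0},{"fingers":5.5,"delta_pos":[0,0,5.9],"spin":0},{"fingers":5.5,"delta_pos":[0,0,5.9],"spin":0},{"fingers":1,"delta_pos":[0,0,5.9],"spin":0},{"fingers":1,"delta_pos":[0,0,5.9],"spin":0},{"fingers":1,"delta_pos":[0,0,5.9],"spin":0},{"fingers":1,"delta_pos":[0,0,5.9],"spin":0},{"fingers":1,"delta_pos":[0,0,5.9],"spin":0},{"fingers":1,"delta_pos":[0,0,5.9],"spin":0}]'
python3 - <<'E'
from go import *
im=snap('side','side14.png');st()
cv2.imwrite('pics/d14.png',cv2.resize(im[100:310,280:480,::-1],None,fx=2.8,fy=2.8))
E
```

```text
time_s: 12.0
tcp_pos: [0.5321, -0.0324, 0.0036]
ee_rot: [[0.099, -0.995, -0.0], [-0.995, -0.099, 0.0], [-0.0, 0.0, -1.0]]
wrist_force: [-0.8, 0.3, 1.0]
gripper_width: 0.221
t 12.05 p [ 0.5322 -0.0324  0.0035] F [-0.28  0.32  0.79] M [ 0.015  0.138 -0.026] w 19.01
```

View pics/d14.png

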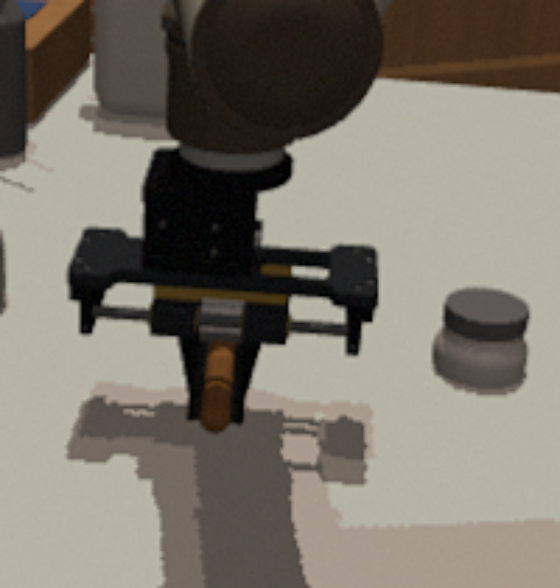

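```bash
python3 -m inch '[{"fingers":1,"delta_pos":[-0.5,0,0],"spin":0},{"fingers":1,"delta_pos":[-1.5,0,0],"spin":0},{"fingers":1,"delta_pos":[-3,0,0],"spin":0},{"fingers":1,"delta_pos":[-4.5,0,0],"spin":0},{"fingers":1,"delta_pos":[-6,0,0],"spin":0},{"fingers":1,"delta_pos":[-7.5,0,0],"spin":0},{"fingers":1,"delta_pos":[-9,0,0],"spin":0},{"fingers":1,"delta_pos":[-10.5,0,0],"spin":0},{"fingers":1,"delta_pos":[-12,0,0],"spin":0},{"fingers":1,"delta_pos":[-12,0,0],"spin":0},{"fingers":1,"delta_pos":[-12,0,-3],"spin":0},{"fingers":1,"delta_pos":[-12,0,-7],"spin":0},{"fingers":1,"delta_pos":[-12,0,-11],"spin":0},{"fingers":1,"delta_pos":[-12,0,-11],"spin":0},{"fingers":1,"delta_pos":[-12,0,-11],"spin":0}]'
python3 - <<'E'
from go import *
im=snap('side','side15.png');st();snap('top','top15.png')
E
```

```text
time_s: 13.55
tcp_pos: [0.5204, 0.0871, 0.1144]
ee_rot: [[0.098, -0.995, 0.002], [-0.995, -0.098, 0.001], [-0.001, -0.002, -1.0]]
wrist_force: [-0.5, 0.2, -1.6]
gripper_width: 0.221
t 13.6 p [0.5195 0.0867 0.1131] F [ 0.01  0.07 -0.68] M [ 0.042  0.134 -0.04 ] w 19.33
```

View pics/side15.png

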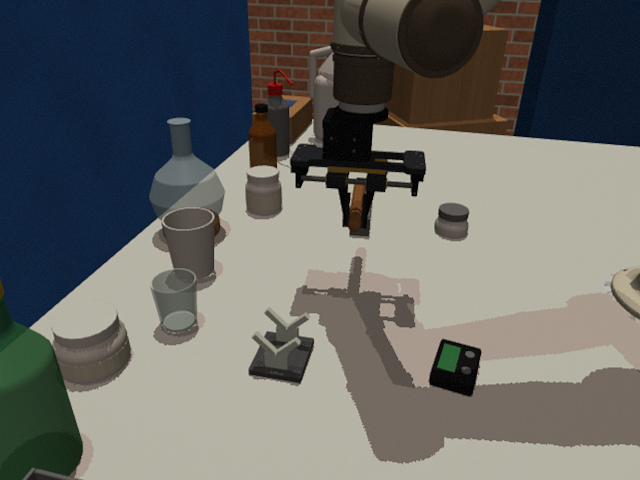

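View pics/top15.png

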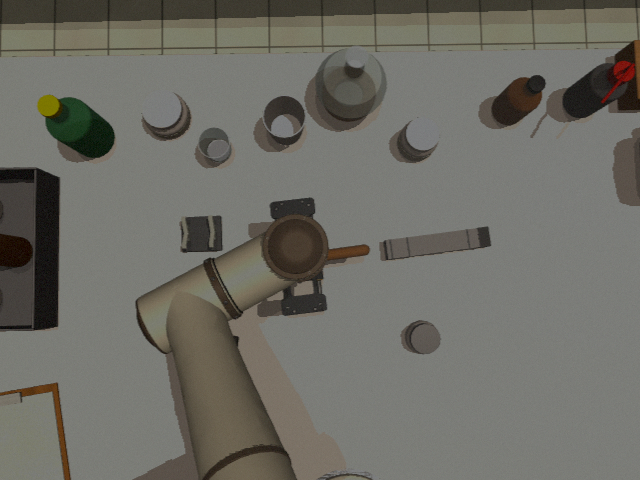

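```bash
python3 - <<'E'
from go import *
np.set_printoptions(precision=4,suppress=True)
im=cv2.imread('pics/top15.png');cv2.imwrite('pics/t15.png',cv2.resize(im[225:285,260:400],None,fx=5.5,fy=5.5))
im=cv2.imread('pics/side15.png');cv2.imwrite('pics/s15.png',cv2.resize(im[130:250,280:440],None,fx=5,fy=5))
E
```

```text
(no output)
```

View pics/t15.png

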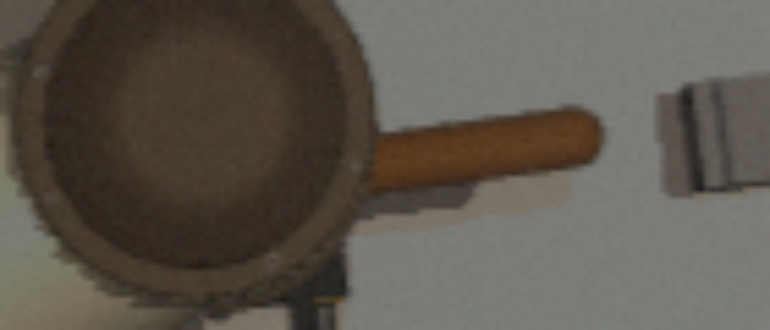

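View pics/s15.png

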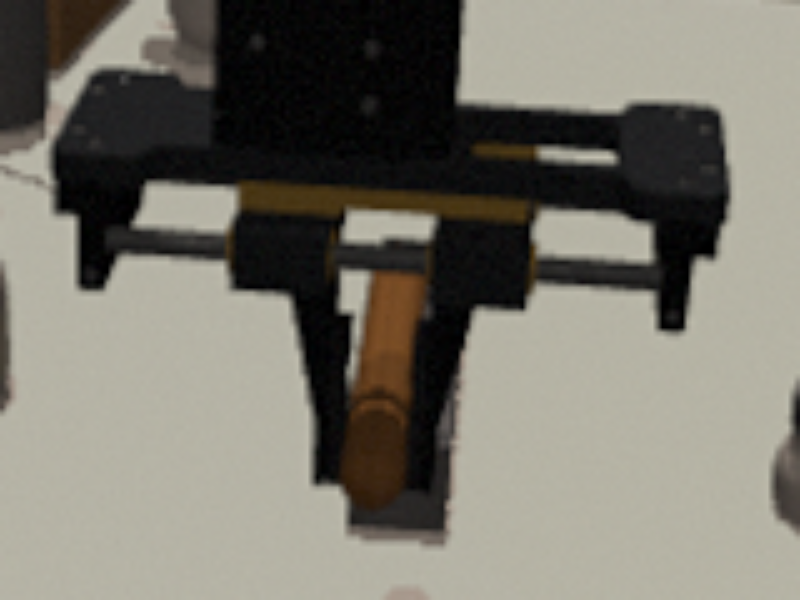

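```bash
python3 - <<'E'
from go import *
np.set_printoptions(precision=4,suppress=True)
for z in(.115,.1266,.138):print(z,atz('top',369.1,249.9,z))
t=[.5195,.0867]
for z in(.11,.1266):print(z,'tip sphere',atz('side',355.6,224,z))
print(proj('side',[.5165,.1145,.1266]),proj('side',[.5165,.1095,.1266]))
E
```

```text
0.115 [ 0.5331 -0.0442  0.115 ]
0.1266 [ 0.5325 -0.043   0.1266]
0.138 [ 0.5319 -0.0418  0.138 ]
0.11 tip sphere [0.5192 0.0791 0.11  ]
0.1266 tip sphere [0.5144 0.1107 0.1266]
(np.float64(353.7463948698682), np.float64(224.9658855047751)) (np.float64(354.3431087069954), np.float64(223.47370385288372))
```

```bash
python3 - <<'E'
from go import *
d([.5769,.3323,.095],181.3)
E
```

```text
delta cm [-23.89  -8.17   1.71] yaw_y -174.35 spin 4.35 t 13.65
```

```bash
python3 -m inch '[{"fingers":1,"delta_pos":[-3,-1,0],"spin":1},{"fingers":1,"delta_pos":[-7,-2.4,0],"spin":2},{"fingers":1,"delta_pos":[-11,-3.8,0],"spin":3},{"fingers":1,"delta_pos":[-15,-5.2,0],"spin":4},{"fingers":1,"delta_pos":[-19,-6.6,0],"spin":4.3},{"fingers":1,"delta_pos":[-22,-7.6,0.5],"spin":4.3},{"fingers":1,"delta_pos":[-23.5,-8.1,1],"spin":4.3},{"fingers":1,"delta_pos":[-23.9,-8.2,1.7],"spin":4.3},{"fingers":1,"delta_pos":[-23.9,-8.2,1.7],"spin":4.3},{"fingers":1,"delta_pos":[-23.9,-8.2,1.7],"spin":4.3}]'
python3 - <<'E'
from go import *
np.set_printoptions(precision=4,suppress=True)
im=snap('side','side16.png');st();im2=snap('top','top16.png')
d([.5769,.3323,.058],181.3)
cv2.imwrite('pics/s16.png',cv2.resize(im[230:400,200:400,::-1],None,fx=3.5,fy=3.5))
cv2.imwrite('pics/t16.png',cv2.resize(im2[190:280,150:270,::-1],None,fx=6,fy=6))
E
```

```text
time_s: 14.65
tcp_pos: [0.5776, 0.3312, 0.0958]
ee_rot: [[0.023, -1.0, -0.002], [-1.0, -0.023, -0.002], [0.002, 0.002, -1.0]]
wrist_force: [0.3, 0.4, -0.1]
gripper_width: 0.221
t 14.7 p [0.5779 0.3314 0.0965] F [-0.17 -0.33 -1.21] M [ 0.051  0.124 -0.029] w 19.23
delta cm [-0.07  0.13  3.89] yaw_y -178.68 spin 0.02 t 14.75
```

View pics/s16.png

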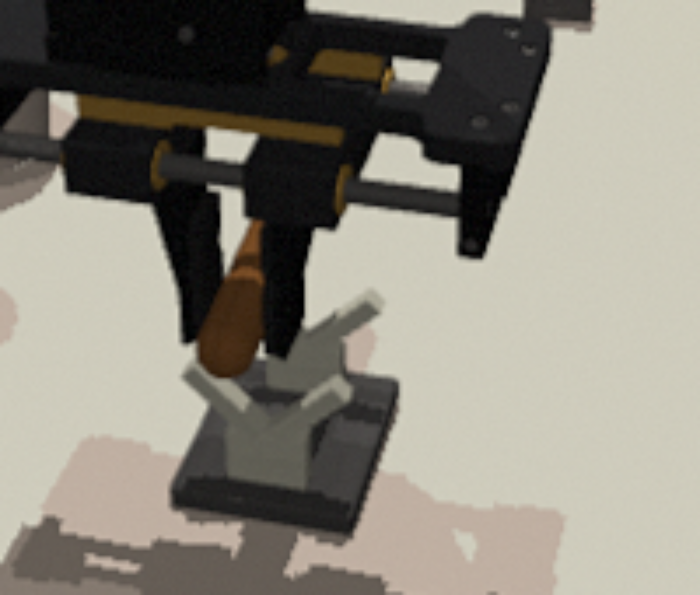

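View pics/t16.png

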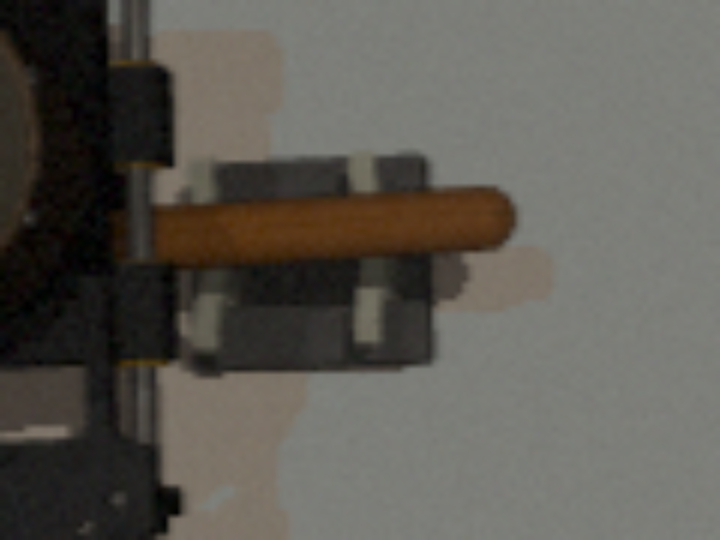

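```bash
python3 - <<'E'
from go import *
np.set_printoptions(precision=4,suppress=True)
print(atz('top',235.8,226.2,.110),atz('top',150+250/6,190+233/6,.110))
print(proj('top',[.5795,.2017,.049]),proj('top',[.578,.2815,.049]))
E
```

```text
[0.5824 0.201  0.11  ] [0.5791 0.2823 0.11  ]
(np.float64(238.98368594486698), np.float64(230.66181336285192)) (np.float64(197.8590711780991), np.float64(232.24683574658886))
```

```bash
python3 -m inch '[{"fingers":1,"delta_pos":[0,0.1,1.5],"spin":-0.5},{"fingers":1,"delta_pos":[0,0.1,3],"spin":-0.5},{"fingers":1,"delta_pos":[0,0.1,4.2],"spin":-0.5},{"fingers":1,"delta_pos":[0,0.1,4.8],"spin":-0.5},{"fingers":1,"delta_pos":[0,0.1,5.2],"spin":-0.5},{"fingers":1,"delta_pos":[0,0.1,5.4],"spin":-0.5},{"fingers":1,"delta_pos":[0,0.1,5.6],"spin":-0.5},{"fingers":1,"delta_pos":[0,0.1,5.6],"spin":-0.5}]'
python3 - <<'E'
from go import *
np.set_printoptions(precision=4,suppress=True)
im=snap('side','side17.png');st();im2=snap('top','top17.png')
cv2.imwrite('pics/s17.png',cv2.resize(im[230:400,200:400,::-1],None,fx=3.5,fy=3.5))
cv2.imwrite('pics/t17.png',cv2.resize(im2[190:280,150:270,::-1],None,fx=6,fy=6))
E
```

```text
time_s: 15.55
tcp_pos: [0.5772, 0.3331, 0.0407]
ee_rot: [[0.033, -0.999, 0.0], [-0.999, -0.033, 0.0], [-0.0, -0.0, -1.0]]
wrist_force: [-0.1, 0.3, -0.5]
gripper_width: 0.217
t 15.6 p [0.5773 0.3331 0.0408] F [-0.37  0.54 -0.98] M [0.083 0.1   0.032] w 18.94
```

View pics/s17.png

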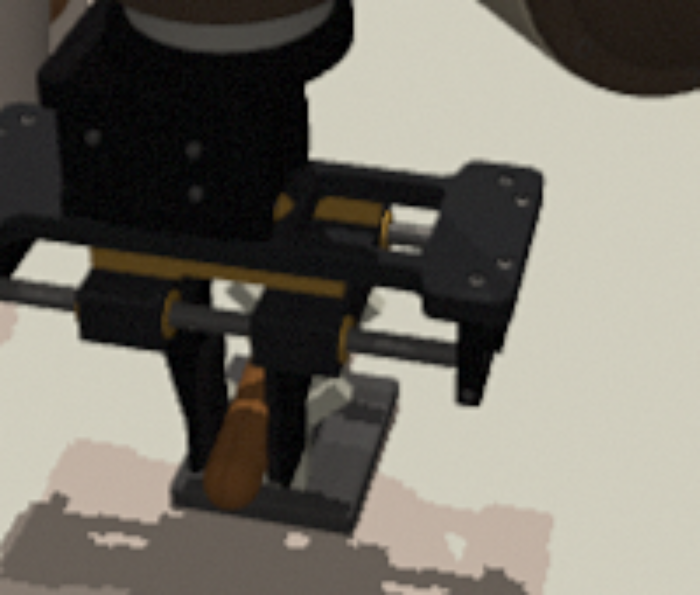

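View pics/t17.png

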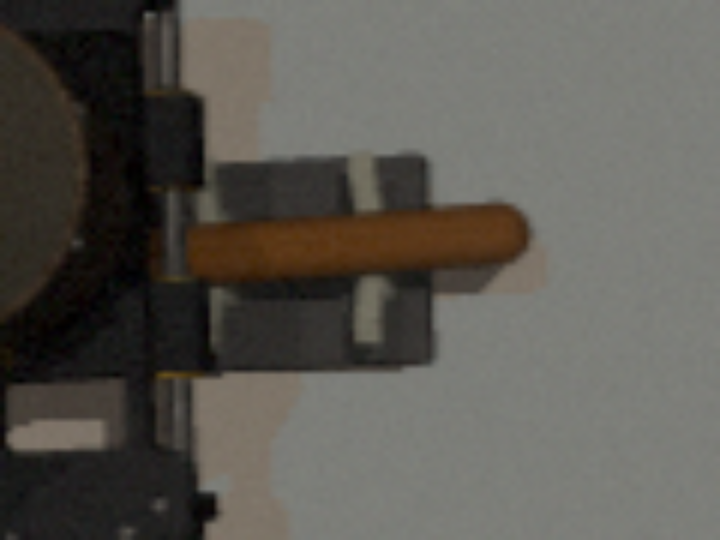

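```bash
python3 -m inch '[{"fingers":1,"delta_pos":[0,0,0.2],"spin":1},{"fingers":1,"delta_pos":[0,0,0.4],"spin":1},{"fingers":1,"delta_pos":[0,0,0.5],"spin":1},{"fingers":1,"delta_pos":[0,0,0.5],"spin":1}]'
python3 - <<'E'
from go import *
st()
E
```

```text
time_s: 16.05
tcp_pos: [0.5777, 0.3333, 0.0372]
ee_rot: [[0.016, -1.0, 0.002], [-1.0, -0.016, 0.0], [-0.0, -0.002, -1.0]]
wrist_force: [-2.1, -0.8, 6.3]
gripper_width: 0.223
t 16.05 p [0.5777 0.3333 0.0372] F [-2.13 -0.78  6.29] M [-0.225  0.547 -0.04 ] w 19.42
```

```bash
python3 -m inch '[{"fingers":1.96,"delta_pos":[0,0,0],"spin":0},{"fingers":2.0,"delta_pos":[0,0,0],"spin":0},{"fingers":2.1,"delta_pos":[0,0,0],"spin":0},{"fingers":2.4,"delta_pos":[0,0,0],"spin":0},{"fingers":3.2,"delta_pos":[0,0,0],"spin":0},{"fingers":4.2,"delta_pos":[0,0,0],"spin":0},{"fingers":4.2,"delta_pos":[0,0,0],"spin":0}]'
python3 - <<'E'
from go import *
np.set_printoptions(precision=4,suppress=True)
im=snap('side','side18.png');st()
cv2.imwrite('pics/s18.png',cv2.resize(im[230:400,200:400,::-1],None,fx=3.5,fy=3.5))
E
```

```text
time_s: 16.75
tcp_pos: [0.5771, 0.3329, 0.0353]
ee_rot: [[0.016, -1.0, -0.0], [-1.0, -0.016, -0.0], [0.0, 0.0, -1.0]]
wrist_force: [-0.4, 0.6, -0.7]
gripper_width: 0.444
t 16.8 p [0.5771 0.3329 0.0353] F [-0.28 -0.29 -0.35] M [0.078 0.061 0.006] w 39.84
```

View pics/s18.png

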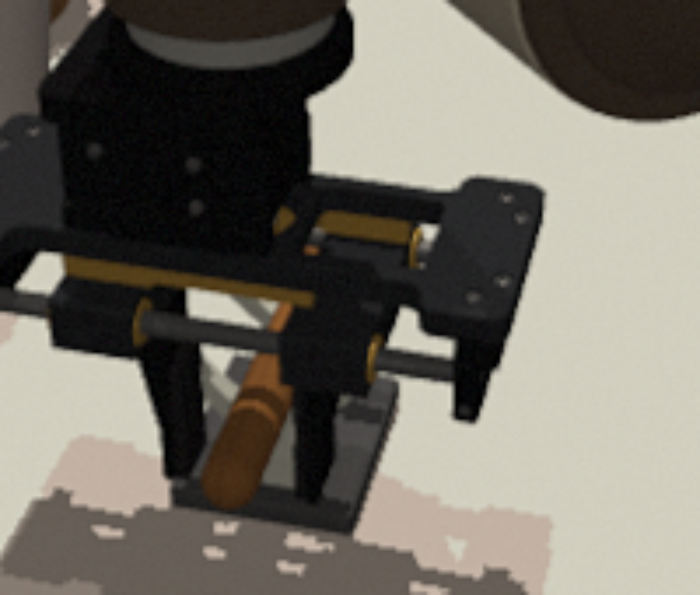

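Released and resting in the notches. Retreat straight up, then clear the view.

```bash
python3 -m inch '[{"fingers":4.2,"delta_pos":[0,0,-2],"spin":0},{"fingers":4.2,"delta_pos":[0,0,-5],"spin":0},{"fingers":4.2,"delta_pos":[0,0,-9],"spin":0},{"fingers":4.2,"delta_pos":[0,0,-14],"spin":0},{"fingers":4.2,"delta_pos":[5,10,-16],"spin":0},{"fingers":4.2,"delta_pos":[12,14,-16],"spin":0},{"fingers":4.2,"delta_pos":[20,14,-16],"spin":0},{"fingers":4.2,"delta_pos":[25,14,-16],"spin":0},{"fingers":4.2,"delta_pos":[25,14,-16],"spin":0},{"fingers":4.2,"delta_pos":[25,14,-16],"spin":0},{"fingers":4.2,"delta_pos":[25,14,-16],"spin":0}]'
python3 - <<'E'
from go import *
np.set_printoptions(precision=4,suppress=True)
im=snap('side','side19.png');st();im2=snap('top','top19.png')
cv2.imwrite('pics/t19.png',cv2.resize(im2[190:280,150:270,::-1],None,fx=6,fy=6))
E
```

```text
time_s: 17.9
tcp_pos: [0.4385, 0.0768, 0.1959]
ee_rot: [[0.011, -1.0, -0.001], [-1.0, -0.011, -0.0], [0.0, 0.001, -1.0]]
wrist_force: [0.1, 0.2, 0.2]
gripper_width: 0.483
t 17.95 p [0.44   0.0785 0.1961] F [ 0.23 -0.65  0.05] M [0.092 0.063 0.022] w 41.85
```

View pics/side19.png

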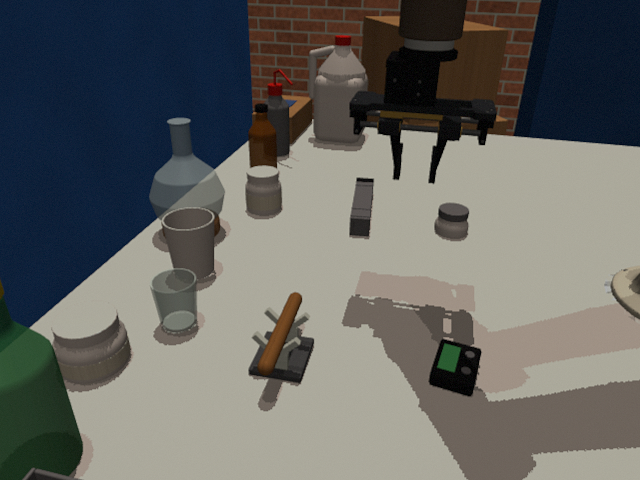

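View pics/t19.png

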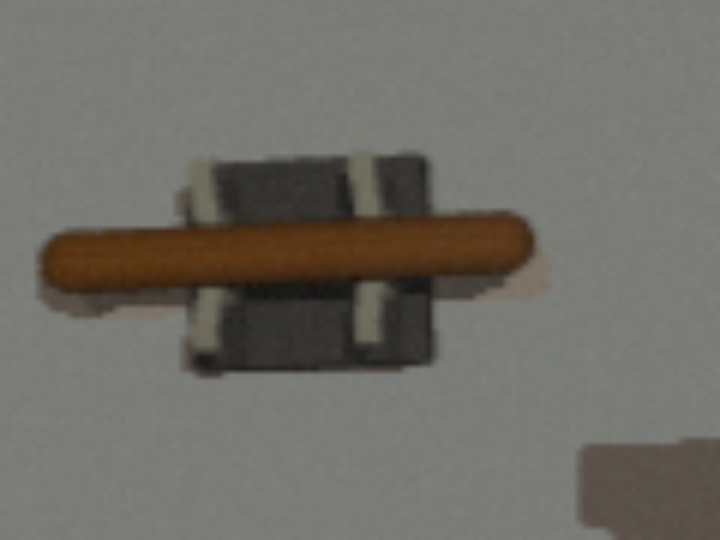

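View pics/top19.png

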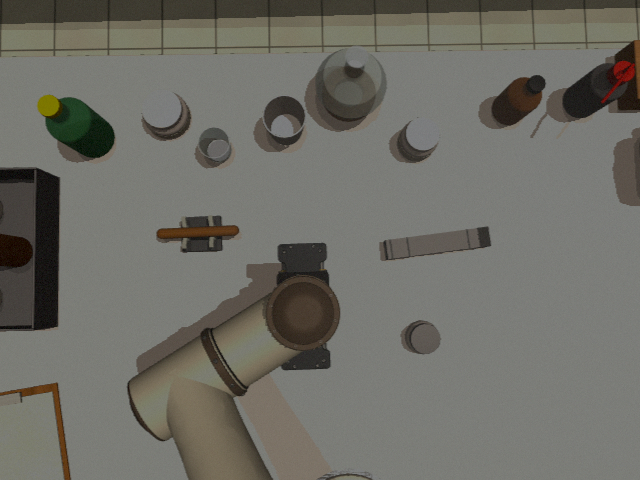

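```bash
python3 -c "
from go import *
print(atz('top',156.7,190+260/6,.049),atz('top',239.2,190+240/6,.049));st();print(finish_job())"
```

```text
[0.57747719 0.36113323 0.049     ] [0.58078536 0.20126526 0.049     ]
t 18.0 p [0.441  0.0799 0.1961] F [ 0.82 -0.71  0.29] M [ 0.127  0.093 -0.029] w 42.19
the job is handed in; nothing more can be done
None
```

The stick is lying in both V notches of the rest and the tube is flat on the table. I handed the job in at 18 s of the 58 s allowed.

**What I did:** The moves can't tilt the tool, so I gripped the tube near its cap, lifted it and loosened the grip until it swung mouth-down onto the table, then raised it to about 33° by my estimate. I gripped tight and lifted about 2 cm more so the stick slid out, then lowered the tube while pulling back. It lay flat with about 82 mm of stick showing. I gripped that end, drew the stick straight out and lowered it into the notches until the wrist force read about 6 N. Then I opened the fingers gradually and backed off.

**Last checks:**
- **Stick:** in the top picture its ends measure y = 0.361 and 0.201 m, a length of 160 mm as it should be. Its middle is about (0.579, 0.281), within about 2 mm of the measured seat.
- **Tube:** it lies flat, with its mouth about 5 cm back along its own length towards the cap end from where it started.
- **Bystanders:** the jars, cup, beaker and timer look to be in the same places as in the first pictures. I compared these by eye and did not measure them again.
- **Robot:** it stands clear of everything.

**Differences from plan:**
- **Tube grip:** the tube slipped about 1.5 cm in the loosened grip while I set it down. The wrist force there was about 6 N.
- **Stick angle:** the stick was about 1° off the rest's direction before it touched.

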